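Stand the flanged spindle up and key its collar home

TASK

Stand the steel spindle up on its square flange: raise its threaded end out of the blue rest and tip it over the flange's lower edge, without lifting the flange clear of the mat, and ease it down flat. Once it stands, turn the loose brass collar near its top until the keyway finds the key and the collar drops fully home on the shoulder, then let go with the spindle left standing. Stay off the magnifier lamp and leave the other things on the bench where they are.

Things in the scene. Friction and masses are not known exactly. Their poses are not given: they have to be found in the camera images.
- spindle_foot (a point): Loose steel spindle, 185 mm long, 0.65 to 0.95 kg: square flange 64 x 64 x 12 mm, then a 30 mm diameter body up to a shoulder 110 mm from the flange's underside, then a 22 mm diameter spigot to the threaded tip at 185 mm. Point: centre of the flange's underside; z runs along the spindle to the tip, x and y are square to the flange's sides, x towards the key.
- spindle_end (a point): Point on the spindle's axis 167 mm from the flange's underside (same axes), in the free spigot end, 22 mm thick, from 150 to 185 mm beyond the collar. At the start the tip points to the robot's right, raised 12 degrees; the flange stands on its lower (-y) edge, 32 mm from the axis, y up, x away from the robot. Tipped over that edge it comes to stand 32 mm beyond it.
- spindle_key (a point): Middle of the upper end of the key, 126 mm from the flange's underside and 13 mm out from the axis on the spindle's x side. The dark key is 7 mm wide, stands 4.5 mm proud of the spigot and runs from the shoulder at 110 mm to 126 mm; a yellow paint line on the body continues it below the shoulder.
- collar_mid (a point): Centre, half-way up, of a loose brass ring on the spigot: 44 mm outside, 23 mm bore (0.6 mm play all round), 22 mm high, 0.16 kg; z to the tip, x through its 10 mm wide keyway, marked by a yellow line on rim and outside. Starts 24 to 52 degrees anticlockwise of the key, seen from the tip. Upright, it rests on the key, centre 137 mm from the flange's underside.
- shoulder (a point): Centre of the spindle's shoulder, 110 mm from the flange's underside (spindle's axes). With its keyway over the key, within about 6 degrees, the collar drops 16 mm and lies on this shoulder, its centre 11 mm above this point.
- vee_rest: Fixed blue block with an inclined vee, 64 mm across, 28 mm along the spindle, about 50 mm high, on which the spindle's body lies loose; origin at the centre of its underside, on the mat; the spindle's tip points along its -y, the flange's lower edge stands 60 mm along its +y.
- mat: Fixed black rubber bench mat 400 x 520 mm, 3 mm thick (its top is 3 mm above the bench); origin at the centre of its underside.
- lamp: Fixed white bench magnifier: round head 190 mm in diameter, 370 to 425 mm above the bench; its near edge hangs over where the spindle comes to stand: no room there for a gripper pointing straight down. Origin on the bench below the middle of the head; the arm leads, 405 to 445 mm high, to a 20 mm post on a 160 mm round foot at x 120, y 250 mm in its own axes.
- calipers: digital calipers, 225 mm long, 55 mm across the jaws, 13 mm thick, lying flat on the mat on the robot's side; origin under its middle; must stay where it is
- lock_nut: black slotted round nut, 38 mm across, 10 mm thick, lying on the mat; origin at the centre of its underside; must stay where it is
- spanner: steel spanner 170 mm long lying on the mat on the far side; origin under its middle; must stay where it is
- grease_tin: blue tin, 60 mm across and 55 mm high, on the bench outside the mat; origin at the centre of its underside; must stay where it is
- tape_roll: roll of yellow tape lying flat on the bench, 90 mm across and 24 mm high; origin at the centre of its underside; must stay where it is
- parts_box: open blue box with a few nuts, 100 x 80 x 45 mm, on the bench; origin at the centre of its underside; must stay where it is
- screwdriver: screwdriver 200 mm long lying on the bench; origin under its middle; must stay where it is
Mind the look-alikes: they are no part of the job. Of the things that look like the part that bears spindle_foot, the middle-sized one is meant. Of the things shaped like the part that bears collar_mid, the brass one is meant.

How it is judged (in metres and radians):
On the way:
1. the spindle stands upright on its flange, with the collar still resting on top of the key (angle between spindle_foot's own z axis and vertical below 0.05 rad and height (world z) of spindle_foot below 0.008 m and z of collar_mid in the frame of spindle_foot above 0.129 m), for 0.3 s.
At the end, for the whole second after the job is handed in: The spindle stands at rest on its flange, within 3 degrees of vertical and with the flange flat on the mat or bench; the collar lies at rest on the shoulder with the key in its keyway (no more than 2.5 mm above its seat) (angle between spindle_foot's own z axis and vertical below 0.05 rad and height (world z) of spindle_foot below 0.008 m and z of collar_mid in the frame of spindle_foot between 0.117 and 0.1235 m and angle between the z axis of collar_mid and the z axis of spindle_foot, either way round below 0.05 rad and linear speed of each of spindle, collar below 0.01 m/s); the robot touches nothing.
It fails at once if the flange is lifted clear of the mat (its centre more than 50 mm above the bench) (height (world z) of spindle_foot above 0.05 m).
It fails at once if the spindle falls over, or drops on its flange instead of being eased down (turns faster than 3 rad/s) (angular speed of spindle above 3 rad/s).
It fails at once if the lamp is bumped (more than 4 N) (contact force between lamp and anything else above 4 N).
It fails at once if another thing on the bench is moved by more than 25 mm (distance of any of calipers, lock_nut, spanner, grease_tin, tape_roll, parts_box, screwdriver from where it was at the start of the episode above 0.025 m).
It also fails if it takes over 67 s, if anything falls off the work surface, if the arm or the gripper's body presses on something with over 40 N, if the wrist force passes 120 N, or if a joint passes its speed limit or range.

ROBOT

A 6-joint arm with a two-finger parallel gripper is mounted at the origin on the work surface. World frame = base frame: x ahead of the robot, y to its left, z up, the work surface at z = 0. Lengths are in mm, angles in rad, forces in N, time in s.
With the tool pointing down it reaches from about 400 to 925 mm from the base axis. Payload 12.5 kg.
Tool frame: the origin (TCP) lies on the centre line of the jaws, within the pads' length; the fingertips stand 14 mm ahead of it and the grasp point (between the pads) lies 5 mm behind it; z points along the fingers, x is the direction in which the jaws open and shut, and the axes are right-handed (so a half turn about z gives the same grasp; the last joint's range is limited). The gripper opens to 95 mm and grips with 3 to 60 N. Pads are 20 mm wide; open, the fingers measure 119 mm over their backs; the gripper's body (75 mm by 180 mm) begins 59 mm behind the grasp point.
Start: joints at [-1.355, 0.491, 1.559, -0, 1.092, -0.106], TCP at [197.695, -592.927, 228.661] pointing down, gripper open.
Joint ranges: [-3.1, 3.1], [-0.84, 2.19], [0.05, 2.79], [-1.13, 4.28], [0.06, 2.93], [-2.69, 2.69]. Speed limits (rad/s): [2.22, 2.22, 2.79, 3.14, 3.14, 3.14].

INTERFACE

Orientations are given as [roll, pitch, yaw] about the fixed x, y, z axes, in that order (R = Rz(yaw) Ry(pitch) Rx(roll)).
In Python, from cell import state, read_camera, job_done gives the robot as it stands.
- The arm moves only by the shell command python3 -m handwheel 'ROWS'. ROWS is JSON, a list of rows, each an object of numbers: "hand": the finger opening in m, from 0 to 0.0951; "x", "y", "z": the shift along the world's x, y, z in m; "spin": the turn about the world's z in units of 5 degrees (1.0 is 5 degrees). In form: [{"hand": .., "x": .., "y": .., "z": .., "spin": ..}, ...]. A call has 1 to 20 rows; each row is the pose to reach, as a shift and turn from the pose commanded when the call began; what a row does not reach only later rows make up. A row lasts 1/12 s, in which the tool goes at most 41.7 mm and 7.16 degrees, less where a joint would pass 70% of its speed; a pose out of reach is approached as far as the arm can. A call with a gripper value outside its range is refused whole. The fingers move at their own pace and stop on an object; the grip force is fixed at half the most. Time passes only in rows, so rows that repeat a pose let the fingers close. It gives the time, the measured TCP pose, the force and the opening at its end, in the units of the state.
- state(): the state, without advancing time (a new reading comes with each control period).
- read_camera(name): name is "scene" or "top"; returns a dict with "img" (420x560x3 uint8, red, green, blue), "fx", "fy", "cx", "cy" (pixels), "T" (4x4, takes a point from camera to world coordinates). Camera axes: x right, y down, z forward; pixel columns grow to the right and rows downward; lengths in mm; the calibration is good to about 2 mm. A picture is of the moment at which its call begins. There is no depth.
- job_done(): hands the job in, once; it reports no verdict.
The state is a dict: "t": time; "joints": joint angles; "qvel": joint speeds; "tau": joint torques, N m; "eef_pos": TCP position; "tcp_rot": TCP orientation; "ft_force": force on the tool from outside, world axes, zero at the start; "moment": the same for the moment, N m; "opening": opening from 0.0 (shut) to 1.0 (fully open).
Only numpy, scipy, OpenCV 4.12 (cv2) and the standard library are available. Lean on these libraries where they do the work, as an engineer would, in place of code of your own. Each camera call takes 0.05 s, during which the arm holds its last target. There are 200 camera calls.

## Working session

There is one attempt and no reset: what is moved stays moved. The work goes in short steps, Python scripts to look and compute and a shell command to move; the robot and the scene stay as the last step left them, time stands still between calls to the robot, and variables do not carry over. Pictures are saved under pics/ and viewed, about 8 in all and at most 12, crops included, and the job is handed in when it is done.

```bash
ls; mkdir -p pics; python3 - <<'E'
from cell import state, read_camera
import cv2
print(state())
for n in("scene","top"):
    c=read_camera(n); cv2.imwrite(f"pics/{n}0.png",c["img"][:,:,::-1]); print(n,c["fx"],c["fy"],c["cx"],c["cy"],c["T"])
E
```

```text
pics
{'t': 0.0, 'joints': array([-1.35461427e+00,  4.91589715e-01,  1.55948748e+00,  2.18079131e-05,
        1.09173592e+00, -1.05611091e-01]), 'qvel': array([-0.00119856,  0.0004201 , -0.00025565,  0.00156849,  0.00098682,
        0.00040755]), 'tau': array([ 1.34785412e-03, -6.12634063e+01, -2.58186185e+01,  6.93127234e-02,
        4.81558393e-02, -1.33201074e-04]), 'eef_pos': array([ 197.63242584, -592.66196566,  228.02992256]), 'tcp_rot': array([-3.14144477e+00,  1.21162892e-03, -1.24901315e+00]), 'ft_force': array([ 0.40514377, -0.88855912,  1.52794   ]), 'moment': array([-0.02431004,  0.00568215, -0.01501637]), 'opening': 0.9971521098009407}
scene 496.9925455961481 496.9925455961481 283.27939172358725 210.4362202985213 [[-9.89318008e-01 -1.28972973e-01  6.79400535e-02  4.42176655e+02]
 [-1.45632659e-01  8.94927830e-01 -4.21776373e-01  6.43955282e+02]
 [-6.40369188e-03 -4.27165251e-01 -9.04150895e-01  1.37654454e+03]
 [ 0.00000000e+00  0.00000000e+00  0.00000000e+00  1.00000000e+00]]
top 496.59706803535863 496.59706803535863 286.1948494570646 211.68570839265382 [[-6.92512469e-02 -9.72983619e-01  2.20243368e-01  2.34796930e+02]
 [-9.97591612e-01  6.84059255e-02 -1.14719370e-02  1.75043245e+01]
 [-3.90394465e-03 -2.20507382e-01 -9.75377493e-01  1.35703253e+03]
 [ 0.00000000e+00  0.00000000e+00  0.00000000e+00  1.00000000e+00]]
```

View pics/scene0.png

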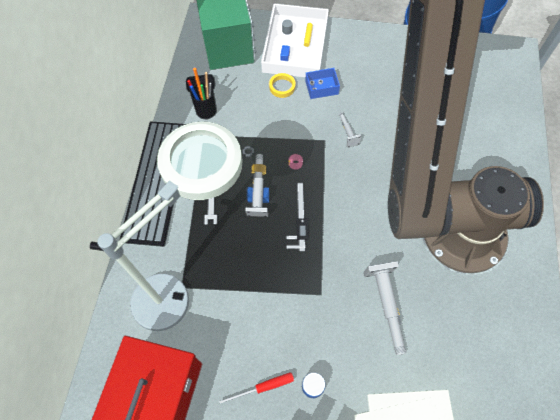

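View pics/top0.png

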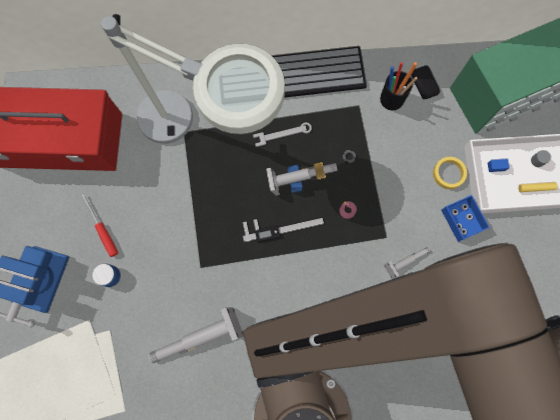

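The images show three candidate spindles: on the mat in the vee (top px 300,175), a big one (195,340) and a small one (408,260). I choose the one in the vee, which is the middle-sized one. The rings are brass at (320,171), red at (348,210) and dark, probably the lock nut, at (348,157). I choose the brass one, and check both choices in a close crop.

```bash
cat > h.py <<'E'
import numpy as np, cv2
from cell import state, read_camera
def ray(c,u,v):
    d=np.array([(u-c["cx"])/c["fx"],(v-c["cy"])/c["fy"],1.]); T=np.array(c["T"]); return T[:3,3],T[:3,:3]@d
def plane(c,u,v,z):
    o,d=ray(c,u,v); return o+d*(z-o[2])/d[2]
def tri(a,pa,b,pb):
    o1,d1=ray(a,*pa);o2,d2=ray(b,*pb)
    s=np.linalg.lstsq(np.c_[d1,-d2],o2-o1,rcond=None)[0]
    p,q=o1+s[0]*d1,o2+s[1]*d2; return (p+q)/2,np.linalg.norm(p-q)
def proj(c,P):
    T=np.array(c["T"]); q=T[:3,:3].T@(np.array(P,float)-T[:3,3]); return np.array([c["fx"]*q[0]/q[2]+c["cx"],c["fy"]*q[1]/q[2]+c["cy"]])
def crop(c,u0,v0,w,h,k,name):
    cv2.imwrite(name,cv2.resize(c["img"][v0:v0+h,u0:u0+w,::-1],None,fx=k,fy=k,interpolation=cv2.INTER_CUBIC))
E
python3 - <<'E'
from h import *
t=read_camera("top");s=read_camera("scene")
a=cv2.resize(t["img"][135:215,255:375],None,fx=6.6,fy=6.6,interpolation=cv2.INTER_CUBIC)[:528]
b=cv2.resize(s["img"][140:230,235:325],None,fx=6,fy=6,interpolation=cv2.INTER_CUBIC)
cv2.imwrite("pics/ta.png",a[:,:,::-1]);cv2.imwrite("pics/sb.png",b[:,:,::-1])
for n,c,u,v in(("calA",t,247,236),("calB",t,322,223),("cal jaw",t,256,222),("matTL",t,186,134),("matTR",t,362,108),("matBR",t,382,238),("matBL",t,202,262),("nut",t,349,157),("spanL",t,258,138),("spanR",t,308,128),("redring",t,348,210)): print(n,plane(c,u,v,5).round())
# lamp: white ring center both views
print("lamp",tri(t,(238.5,85),s,(200.5,158)), plane(t,238,131.5,385).round(),plane(t,283,90,385).round())
E
```

```text
calA [479. 114.   5.]
calB [501. -95.   5.]
cal jaw [517.  87.   5.]
matTL [791. 275.   5.]
matTR [ 835. -241.    5.]
matBR [ 447. -257.    5.]
matBL [416. 241.   5.]
nut [ 688. -189.    5.]
spanL [764.  68.   5.]
spanR [784. -79.   5.]
redring [ 533. -171.    5.]
lamp (array([722.72993583,  87.29871065, 408.11796113]), np.float64(5.178841553690435)) [632.  94. 385.] [719.  -6. 385.]
```

View pics/ta.png

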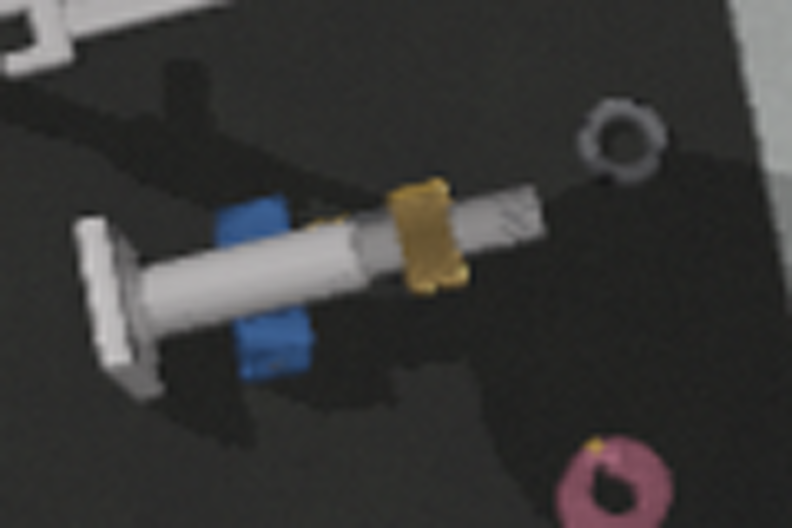

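View pics/sb.png

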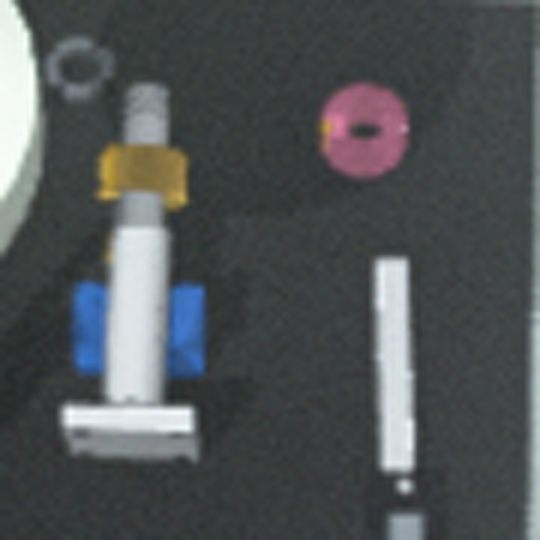

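The crops confirm the spindle in the vee with the brass collar: tip at top px (337,167) and scene px (259.5,155), flange at top px (272,180). Now I triangulate.

```bash
python3 - <<'E'
from h import *
t=read_camera("top");s=read_camera("scene")
T=lambda u,v:(255+u/6.6,135+v/6.6); S=lambda u,v:(235+u/6,140+v/6)
P={}
for n,a,b in(("tip",(542,210),(147,86)),("collar",(428,235),(142,174)),("shoulder",(358,255),(140,226)),("junction",(143,302),(135,402)),("flTopNear",(118,365),(196,408)),("flTopFar",(88,220),(64,410)),("redring",(615,487),(364,128))):
    P[n],e=tri(t,T(*a),s,S(*b)); print(n,P[n].round(1),round(e,1))
d=P["tip"]-P["junction"]; print(np.linalg.norm(d),np.degrees(np.arctan2(d[1],d[0])),np.degrees(np.arcsin(d[2]/np.linalg.norm(d))))
E
```

```text
tip [ 640.5 -144.1   69.2] 0.2
collar [635.6 -97.2  61. ] 0.1
shoulder [630.9 -68.2  58.4] 2.3
junction [619.9  22.2  44.3] 0.2
flTopNear [586.3  33.9  71.4] 0.2
flTopFar [650.1  42.3  67.4] 0.4
redring [ 532.7 -170.    12.4] 3.9
169.43274275500508 -82.96276251203868 8.477126174093403
```

Measured so far:
- The spindle's azimuth is about -83°. The foot is at about (618,36,34), the flange edge at about (619,30), and the grasp at 172 mm is about (639,-131,70).
- The lamp axis is at (723,87), so there's no room where the spindle would naturally stand.

My plan:
1. Grip the tip with the jaws across it.
2. Lift to about 45°.
3. Swing the tip towards the robot and drag the edge out from under the lamp.
4. Tip it up there.

First I move above the grasp.

```bash
python3 -m handwheel '[{"x":0.441,"y":0.461,"z":-0.06,"spin":15.7,"hand":0.06},{"x":0.441,"y":0.461,"z":-0.06,"spin":15.7,"hand":0.06},{"x":0.441,"y":0.461,"z":-0.06,"spin":15.7,"hand":0.06},{"x":0.441,"y":0.461,"z":-0.06,"spin":15.7,"hand":0.06},{"x":0.441,"y":0.461,"z":-0.06,"spin":15.7,"hand":0.06},{"x":0.441,"y":0.461,"z":-0.06,"spin":15.7,"hand":0.06},{"x":0.441,"y":0.461,"z":-0.06,"spin":15.7,"hand":0.06},{"x":0.441,"y":0.461,"z":-0.06,"spin":15.7,"hand":0.06},{"x":0.441,"y":0.461,"z":-0.06,"spin":15.7,"hand":0.06},{"x":0.441,"y":0.461,"z":-0.06,"spin":15.7,"hand":0.06},{"x":0.441,"y":0.461,"z":-0.06,"spin":15.7,"hand":0.06},{"x":0.441,"y":0.461,"z":-0.06,"spin":15.7,"hand":0.06},{"x":0.441,"y":0.461,"z":-0.06,"spin":15.7,"hand":0.06},{"x":0.441,"y":0.461,"z":-0.06,"spin":15.7,"hand":0.06},{"x":0.441,"y":0.461,"z":-0.06,"spin":15.7,"hand":0.06},{"x":0.441,"y":0.461,"z":-0.06,"spin":15.7,"hand":0.06},{"x":0.441,"y":0.461,"z":-0.06,"spin":15.7,"hand":0.06},{"x":0.441,"y":0.461,"z":-0.06,"spin":15.7,"hand":0.06},{"x":0.441,"y":0.461,"z":-0.06,"spin":15.7,"hand":0.06},{"x":0.441,"y":0.461,"z":-0.06,"spin":15.7,"hand":0.06}]'
python3 - <<'E'
from h import *
print(state()["eef_pos"],state()["tcp_rot"],state()["t"])
t=read_camera("top");s=read_camera("scene")
a=np.hstack([cv2.resize(c["img"][v:v+110,u:u+110],(400,400),interpolation=cv2.INTER_CUBIC) for c,u,v in((t,260,110),(s,210,120))])
cv2.imwrite("pics/hov.png",a[:,:,::-1])
E
```

```text
t: 1.97
eef_pos: [637.9, -133.3, 168.9]
tcp_rot: [3.141, -0.0, 0.12]
ft_force: [0.2, -0.5, 0.5]
opening: 0.63
[ 637.92088925 -133.25697503  168.94785763] [ 3.14143135e+00 -4.94661800e-05  1.19528383e-01] 1.9667
```

View pics/hov.png

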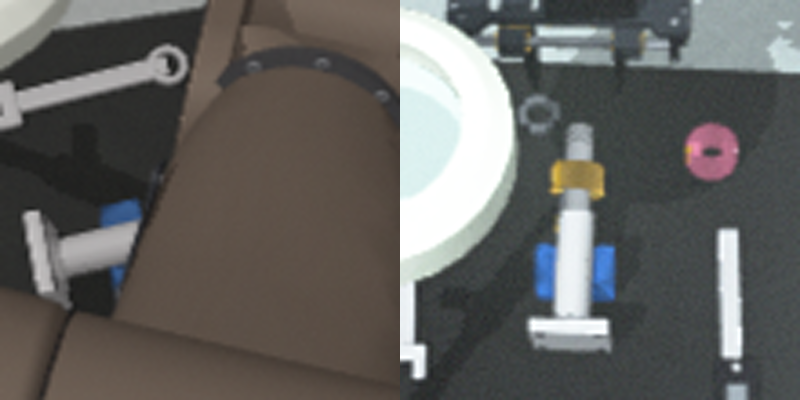

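The hover view shows the open jaws behind and above the tip in scene px, with nothing in the way. I descend and grip.

```bash
python3 -m handwheel '[{"x":0.001,"y":0.001,"z":-0.035,"spin":0,"hand":0.06},{"x":0.001,"y":0.001,"z":-0.07,"spin":0,"hand":0.06},{"x":0.001,"y":0.001,"z":-0.09,"spin":0,"hand":0.06},{"x":0.001,"y":0.001,"z":-0.104,"spin":0,"hand":0.06},{"x":0.001,"y":0.001,"z":-0.104,"spin":0,"hand":0.06},{"x":0.001,"y":0.001,"z":-0.104,"spin":0,"hand":0.06}]'
python3 -m handwheel '[{"x":0,"y":0,"z":0,"spin":0,"hand":0.012},{"x":0,"y":0,"z":0,"spin":0,"hand":0.012},{"x":0,"y":0,"z":0,"spin":0,"hand":0.012},{"x":0,"y":0,"z":0,"spin":0,"hand":0.012},{"x":0,"y":0,"z":0,"spin":0,"hand":0.012},{"x":0,"y":0,"z":0,"spin":0,"hand":0.012},{"x":0,"y":0,"z":0,"spin":0,"hand":0.012},{"x":0,"y":0,"z":0,"spin":0,"hand":0.012}]'
python3 - <<'E'
from h import *
s=read_camera("scene");crop(s,220,130,80,100,5,"pics/grip.png")
E
```

```text
t: 2.57
eef_pos: [639.4, -131.6, 64.7]
tcp_rot: [-3.141, 0.001, 0.12]
ft_force: [0.8, -0.6, -0.5]
opening: 0.636
t: 3.23
eef_pos: [640.0, -130.9, 64.8]
tcp_rot: [3.141, -0.001, 0.121]
ft_force: [1.3, -0.5, 0.5]
opening: 0.228
```

View pics/grip.png

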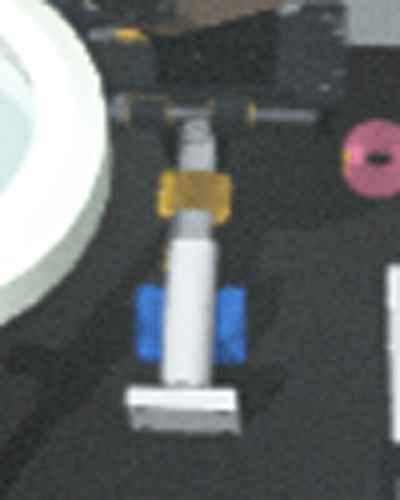

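Opening is 21.7 mm, so it's gripped. I lift along the arc to 44°.

```bash
python3 -m handwheel '[{"x":-0.0003,"y":0.0025,"z":0.0055,"spin":0,"hand":0.012},{"x":-0.0006,"y":0.005,"z":0.011,"spin":0,"hand":0.012},{"x":-0.001,"y":0.008,"z":0.0165,"spin":0,"hand":0.012},{"x":-0.0013,"y":0.0108,"z":0.0218,"spin":0,"hand":0.012},{"x":-0.0017,"y":0.014,"z":0.027,"spin":0,"hand":0.012},{"x":-0.0021,"y":0.0174,"z":0.032,"spin":0,"hand":0.012},{"x":-0.003,"y":0.0246,"z":0.0419,"spin":0,"hand":0.012},{"x":-0.004,"y":0.0324,"z":0.0512,"spin":0,"hand":0.012},{"x":-0.005,"y":0.041,"z":0.06,"spin":0,"hand":0.012},{"x":-0.006,"y":0.050,"z":0.068,"spin":0,"hand":0.012},{"x":-0.0073,"y":0.0596,"z":0.0754,"spin":0,"hand":0.012},{"x":-0.0073,"y":0.0596,"z":0.0754,"spin":0,"hand":0.012},{"x":-0.0073,"y":0.0596,"z":0.0754,"spin":0,"hand":0.012}]'
python3 - <<'E'
from h import *
s=read_camera("scene");crop(s,210,120,110,110,5,"pics/lift.png")
E
```

```text
t: 4.37
eef_pos: [632.7, -70.7, 140.9]
tcp_rot: [3.141, -0.002, 0.122]
ft_force: [2.2, -0.9, -0.7]
opening: 0.228
```

View pics/lift.png

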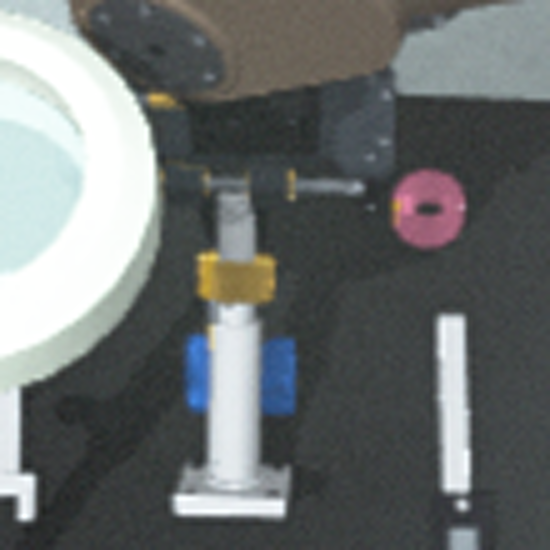

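The picture shows the spindle at about 44°, with its flange on the mat and the lamp clear to the left. Now I swing about the edge so the tip points towards the robot.

```bash
python3 -m handwheel '[{"x":-0.006,"y":-0.0005,"z":0,"spin":-0.7,"hand":0.012},{"x":-0.0124,"y":-0.0008,"z":0,"spin":-1.4,"hand":0.012},{"x":-0.0186,"y":-0.0005,"z":0,"spin":-2.1,"hand":0.012},{"x":-0.0248,"y":0,"z":0,"spin":-2.8,"hand":0.012},{"x":-0.031,"y":0.001,"z":0,"spin":-3.5,"hand":0.012},{"x":-0.037,"y":0.0022,"z":0,"spin":-4.2,"hand":0.012},{"x":-0.0488,"y":0.0059,"z":0,"spin":-5.6,"hand":0.012},{"x":-0.0601,"y":0.0111,"z":0,"spin":-7,"hand":0.012},{"x":-0.0706,"y":0.0176,"z":0,"spin":-8.4,"hand":0.012},{"x":-0.0803,"y":0.0253,"z":0,"spin":-9.8,"hand":0.012},{"x":-0.089,"y":0.0341,"z":0,"spin":-11.2,"hand":0.012},{"x":-0.0965,"y":0.0439,"z":0,"spin":-12.6,"hand":0.012},{"x":-0.1028,"y":0.0546,"z":0,"spin":-14,"hand":0.012},{"x":-0.1055,"y":0.060,"z":0,"spin":-14.7,"hand":0.012},{"x":-0.1078,"y":0.066,"z":0,"spin":-15.4,"hand":0.012},{"x":-0.1078,"y":0.066,"z":0,"spin":-15.4,"hand":0.012},{"x":-0.1078,"y":0.066,"z":0,"spin":-15.4,"hand":0.012}]'
python3 - <<'E'
from h import *
s=read_camera("scene");crop(s,200,120,120,120,5,"pics/swing.png")
E
```

```text
t: 5.83
eef_pos: [524.3, -5.5, 140.0]
tcp_rot: [3.141, 0.0, -1.221]
ft_force: [-2.9, 0.5, 2.0]
opening: 0.226
```

View pics/swing.png

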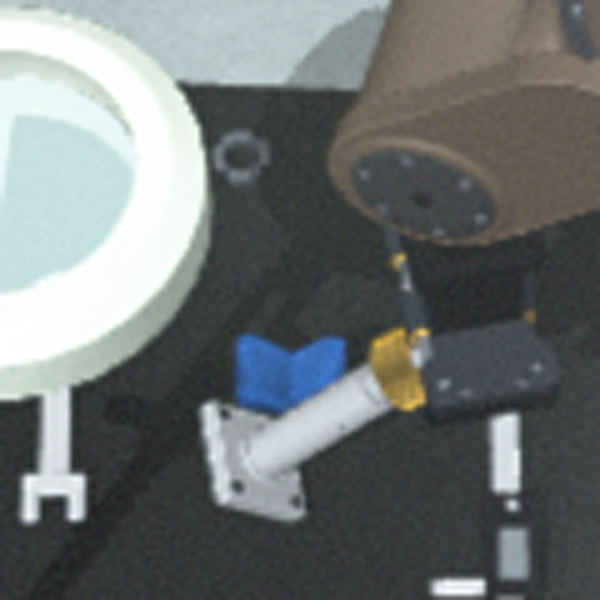

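The swing worked: the spindle now leans towards the robot with its edge still on the mat. I drag the edge clear of the lamp, first along -x, then with some -y.

```bash
python3 -m handwheel '[{"x":-0.005,"y":0,"z":0,"spin":0,"hand":0.012},{"x":-0.011,"y":-0.001,"z":0,"spin":0,"hand":0.012},{"x":-0.018,"y":-0.002,"z":0,"spin":0,"hand":0.012},{"x":-0.025,"y":-0.003,"z":0,"spin":0,"hand":0.012},{"x":-0.032,"y":-0.004,"z":0,"spin":0,"hand":0.012},{"x":-0.039,"y":-0.006,"z":0,"spin":0,"hand":0.012},{"x":-0.046,"y":-0.01,"z":0,"spin":0,"hand":0.012},{"x":-0.053,"y":-0.014,"z":0,"spin":0,"hand":0.012},{"x":-0.06,"y":-0.018,"z":0,"spin":0,"hand":0.012},{"x":-0.066,"y":-0.022,"z":0,"spin":0,"hand":0.012},{"x":-0.07,"y":-0.026,"z":0,"spin":0,"hand":0.012},{"x":-0.07,"y":-0.026,"z":0,"spin":0,"hand":0.012}]'
python3 - <<'E'
from h import *
s=read_camera("scene");crop(s,200,120,130,120,5,"pics/drag.png")
E
```

```text
t: 6.88
eef_pos: [453.4, -32.0, 140.2]
tcp_rot: [3.14, 0.0, -1.223]
ft_force: [-5.9, -1.8, 6.0]
opening: 0.227
```

View pics/drag.png

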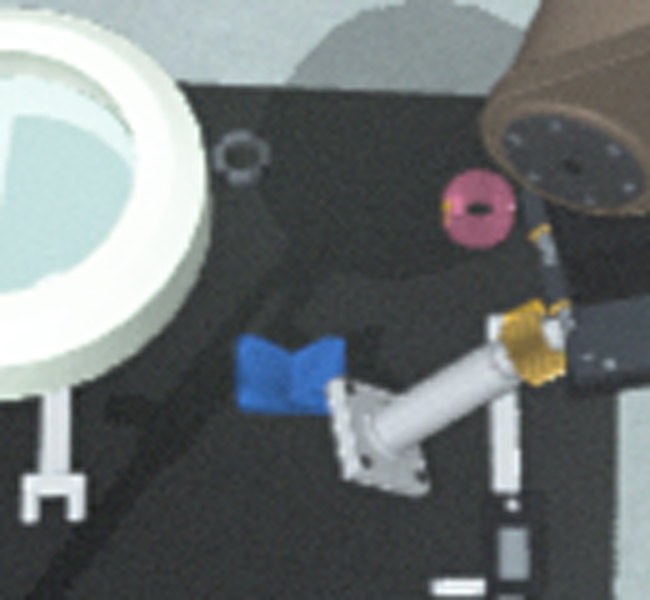

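```bash
python3 - <<'E'
from h import *
s=read_camera("scene")
for n,u,v,z in(("vee corner",345,412,3),("vee other",240,412,3),("edge L",426,496,3),("edge R?",392,388,10),("upper L und",350,480,40),("upper R und",330,383,45),("caliper beam far side",492,490,10),("cal",488,320,10)):
    print(n,plane(s,200+u/5,120+v/5,z).round(1))
E
```

```text
vee corner [592.9 -17.6   3. ]
vee other [657.   -8.4   3. ]
edge L [535.3  31.5   3. ]
edge R? [566.1 -34.6  10. ]
upper L und [578.9  44.1  40. ]
upper R und [600.3 -15.3  45. ]
caliper beam far side [496.  25.  10.]
cal [513.9 -90.1  10. ]
```

The flange's back corner would pass within about 2 mm of the vee, so I shift it by (-8,+18) mm first.

```bash
python3 -m handwheel '[{"x":-0.002,"y":0.004,"z":0,"spin":0,"hand":0.012},{"x":-0.004,"y":0.008,"z":0,"spin":0,"hand":0.012},{"x":-0.006,"y":0.012,"z":0,"spin":0,"hand":0.012},{"x":-0.008,"y":0.016,"z":0,"spin":0,"hand":0.012},{"x":-0.008,"y":0.02,"z":0,"spin":0,"hand":0.012},{"x":-0.008,"y":0.02,"z":0,"spin":0,"hand":0.012},{"x":-0.008,"y":0.02,"z":0,"spin":0,"hand":0.012}]'
python3 - <<'E'
from h import *
s=read_camera("scene");crop(s,230,140,110,100,5,"pics/drag2.png")
E
```

```text
t: 7.57
eef_pos: [446.5, -11.0, 140.1]
tcp_rot: [3.141, 0.0, -1.222]
ft_force: [-0.7, -1.4, -1.0]
opening: 0.22
```

View pics/drag2.png

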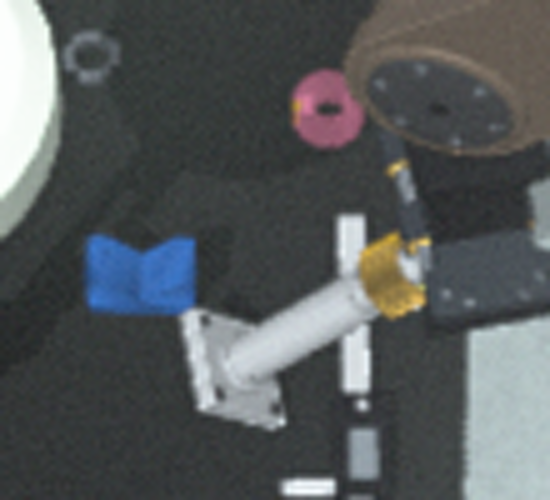

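```bash
python3 -m handwheel '[{"x":0.006,"y":0.0022,"z":0.004,"spin":0,"hand":0.012},{"x":0.012,"y":0.0044,"z":0.0079,"spin":0,"hand":0.012},{"x":0.018,"y":0.0066,"z":0.0115,"spin":0,"hand":0.012},{"x":0.0246,"y":0.009,"z":0.0147,"spin":0,"hand":0.012},{"x":0.031,"y":0.0113,"z":0.0177,"spin":0,"hand":0.012},{"x":0.0378,"y":0.0137,"z":0.0203,"spin":0,"hand":0.012},{"x":0.0445,"y":0.0162,"z":0.0226,"spin":0,"hand":0.012},{"x":0.0513,"y":0.0187,"z":0.0246,"spin":0,"hand":0.012},{"x":0.058,"y":0.0212,"z":0.0263,"spin":0,"hand":0.012},{"x":0.0651,"y":0.0237,"z":0.0277,"spin":0,"hand":0.012},{"x":0.072,"y":0.0262,"z":0.0287,"spin":0,"hand":0.012},{"x":0.0791,"y":0.0288,"z":0.0295,"spin":0,"hand":0.012},{"x":0.0791,"y":0.0288,"z":0.0295,"spin":0,"hand":0.012},{"x":0.0791,"y":0.0288,"z":0.0295,"spin":0,"hand":0.012}]'
python3 - <<'E'
from h import *
s=read_camera("scene");t=read_camera("top")
a=np.hstack([cv2.resize(c["img"][v:v+100,u:u+100],(400,400),interpolation=cv2.INTER_CUBIC) for c,u,v in((s,215,140),(t,215,140))])
cv2.imwrite("pics/t75.png",a[:,:,::-1])
E
```

```text
t: 8.78
eef_pos: [527.4, 17.7, 170.8]
tcp_rot: [-3.139, -0.001, -1.222]
ft_force: [-0.8, -2.4, 10.9]
opening: 0.224
```

View pics/t75.png

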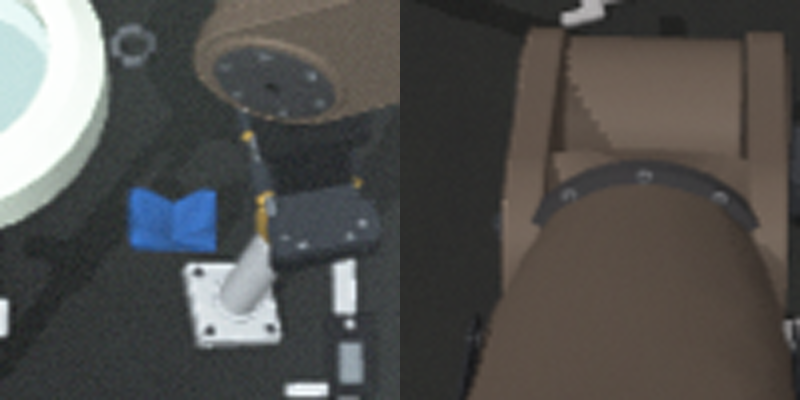

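The spindle is at about 75°, with its foot clear of the vee. The upward force of 11 N means I'm pressing slightly, so I ease z and continue in small steps.

```bash
python3 -m handwheel '[{"x":0.001,"y":0.0004,"z":0.0015,"spin":0,"hand":0.012},{"x":0.006,"y":0.0022,"z":0.002,"spin":0,"hand":0.012},{"x":0.011,"y":0.004,"z":0.0022,"spin":0,"hand":0.012},{"x":0.016,"y":0.0058,"z":0.0023,"spin":0,"hand":0.012},{"x":0.021,"y":0.0077,"z":0.002,"spin":0,"hand":0.012},{"x":0.025,"y":0.0091,"z":0.0017,"spin":0,"hand":0.012},{"x":0.025,"y":0.0091,"z":0.0017,"spin":0,"hand":0.012}]'
cat > m.py <<'E'
from h import *
def ms():
    s=read_camera("scene"); I=s["img"].astype(int); h=cv2.cvtColor(s["img"],cv2.COLOR_RGB2HSV)
    m=((h[...,0]>12)&(h[...,0]<30)&(h[...,1]>110)&(h[...,2]>70)); m[:140]=0;m[260:]=0;m[:,:240]=0;m[:,320:]=0
    w=(h[...,1]<40)&(h[...,2]>130); 
    n,l,st,c=cv2.connectedComponentsWithStats(w.astype(np.uint8))
    out=[]
    for i in range(1,n):
        if st[i][4]>60 and 235<c[i][0]<320 and 180<c[i][1]<250: out.append((st[i].tolist(),c[i].round(1).tolist()))
    v,u=np.nonzero(m); print("brass",len(u),u.mean().round(1),v.mean().round(1),u.min(),u.max(),v.min(),v.max()); print("white",out); return s,w
if __name__=="__main__":
    s,w=ms(); st=state(); print(st["eef_pos"].round(1),st["ft_force"].round(1),st["moment"].round(2),st["t"])
E
python3 m.py
```

```text
t: 9.47
eef_pos: [552.8, 27.1, 172.2]
tcp_rot: [-3.139, -0.001, -1.223]
ft_force: [0.1, -0.1, 10.0]
opening: 0.225
brass 9 279.4 185.2 266 294 175 191
white [([0, 0, 560, 420, 166012], [257.4, 220.8]), ([298, 183, 6, 36, 186], [300.4, 201.4]), ([260, 207, 25, 21, 392], [272.0, 217.2]), ([286, 240, 20, 11, 117], [297.6, 245.7])]
[552.5  27.  172.2] [-1.  -0.2  9.7] [-0.04  0.34  0.04] 9.5167
```

```bash
python3 -m handwheel '[{"x":0,"y":0,"z":0.001,"spin":0,"hand":0.012},{"x":0,"y":0,"z":0.002,"spin":0,"hand":0.012},{"x":0,"y":0,"z":0.002,"spin":0,"hand":0.012}]'
python3 -m handwheel '[{"x":0.004,"y":0.0015,"z":-0.0002,"spin":0,"hand":0.012},{"x":0.008,"y":0.003,"z":-0.0006,"spin":0,"hand":0.012},{"x":0.008,"y":0.003,"z":-0.0006,"spin":0,"hand":0.012}]'; python3 m.py
```

```text
t: 9.77
eef_pos: [550.5, 26.8, 172.5]
tcp_rot: [3.14, 0.001, -1.223]
ft_force: [-0.1, -0.6, -8.3]
opening: 0.226
t: 10.02
eef_pos: [559.4, 29.9, 172.3]
tcp_rot: [3.141, 0.0, -1.223]
ft_force: [-1.0, 0.1, -5.1]
opening: 0.222
brass 4 278.0 185.5 263 291 176 191
white [([0, 0, 560, 420, 165925], [257.6, 220.7]), ([298, 183, 6, 36, 196], [300.3, 201.2]), ([261, 208, 25, 21, 383], [272.6, 217.8]), ([286, 240, 20, 11, 118], [297.6, 245.7])]
[559.   29.7 172.4] [-0.7 -0.  -5.1] [-0.02  0.21  0.03] 10.0667
```

```bash
python3 -m handwheel '[{"x":0.003,"y":0.0011,"z":-0.0005,"spin":0,"hand":0.012},{"x":0.006,"y":0.0022,"z":-0.001,"spin":0,"hand":0.012},{"x":0.009,"y":0.0033,"z":-0.0016,"spin":0,"hand":0.012},{"x":0.009,"y":0.0033,"z":-0.0016,"spin":0,"hand":0.012},{"x":0.009,"y":0.0033,"z":-0.0016,"spin":0,"hand":0.012}]'; python3 m.py
python3 - <<'E'
from h import *
s=read_camera("scene");t=read_camera("top")
a=np.hstack([cv2.resize(c["img"][v:v+h,u:u+w],(400,600) ,interpolation=cv2.INTER_CUBIC) for c,u,v,w,h in((s,250,155,60,90),(t,215,110,100,150))])
cv2.imwrite("pics/t90.png",a[:,:,::-1])
E
```

```text
t: 10.48
eef_pos: [568.2, 33.0, 171.5]
tcp_rot: [-3.14, -0.001, -1.223]
ft_force: [0.6, 0.1, 2.8]
opening: 0.216
brass 5 268.4 190.8 263 287 187 193
white [([0, 0, 560, 420, 165852], [257.9, 220.6]), ([298, 183, 6, 36, 196], [300.3, 201.2]), ([261, 209, 25, 20, 366], [272.7, 218.5]), ([286, 240, 20, 11, 118], [297.6, 245.7])]
[568.1  32.9 171.5] [0.  1.4 3.4] [0.1  0.33 0.01] 10.5333
```

```bash
python3 - <<'E'
from h import *
s=read_camera("scene"); h=cv2.cvtColor(s["img"],cv2.COLOR_RGB2HSV)
w=((h[...,1]<45)&(h[...,2]>110)).astype(np.uint8)
n,l,st,c=cv2.connectedComponentsWithStats(w); k=l==l[220,272]
cn=max(cv2.findContours(k.astype(np.uint8),0,1)[0],key=cv2.contourArea)
print(st[l[220,272]], cv2.approxPolyDP(cn,1.5,True)[:,0].tolist())
a=np.radians(20)
R=np.array([[np.cos(a),-np.sin(a)],[np.sin(a),np.cos(a)]])
for z in(3,15):
    print(z,[proj(s,[*(np.array([568,33])+R@[p,q]),z]).round(1).tolist() for p,q in((-32,-32),(32,-32),(32,32),(-32,32))])
for z in range(0): pass
for r in h[205:232:1,256:292,2]: print(' '.join(f"{x//10:2d}" for x in r))
E
```

```text
[261 208  25  21 390] [[261, 209], [265, 228], [285, 225], [282, 209], [266, 211], [265, 208]]
3 [[282.7, 207.0], [262.2, 210.9], [266.1, 229.7], [287.0, 225.8]]
15 [[282.7, 205.3], [262.0, 209.2], [265.9, 228.2], [287.0, 224.2]]
 5  6  5  6  6  6  6  5  6  6  8  8  8  8  8  8  8  9  9  8  7  7  6  6  6  6  6  5  5  5  4  5  4  4  4  4
 6  6  6  5  6  5  6  5  6  5  7  8  8  8  7  7  6  6  6  6  6  5  5  5  4  4  4  4  4  4  4  4  4  5  4  5
 5  6  6  5  6  5  6  6  7  6  6  6  6  5  6  5  5  5  4  5  4  4  4  4  4  4  4  4  4  4  4  4  4  6  5  5
 6  6  5  5  7  9 11 11 11 12  6  5  5  5  4  4  4  4  4  4  4  4  4  4  5  7  6  5  5  5  5  5  6  5  6  6
 6  6  6  5 10 17 20 13 11 15  6  4  5  4  3  4  4  5  5  6  7  9  9  9 12 15 11  5  4  5  5  6  6  6  6  6
 5  6  5  5  9 15 17  8  9 12  6  6  6  8  7  8 10 11 11 14 16 14 13 13 16 17 17  7  5  5  5  6  6  6  5  6
 6  6  6  5  7 14 20 13 15 17 14 14 13 14 16 17 17 17 16 17 16 14 13 14 16 17 15  6  4  5  6  6  6  6  6  6
 5  6  6  6  7 15 22 22 22 22 22 22 20 16 16 17 18 17 17 16 15 14 13 14 16 16 15  7  4  6  6  6  6  6  6  6
 5  5 
[... 1345 characters left out ...]
2 22 22 22 23 22 20 19 17 14 15 13  6  5  6  6  6  6
 5  5  6  5  6  5  5  7 15 21 17 17 22 22 22 23 22 20 19 17 14 15 16 16 14 12 12 10  9  6  6  6  6  6  6  6
 5  5  5  6  5  5  5  7 14 21 20 18 17 15 15 16 16 15 13 12 10  9  8  7  7  6  6  6  6  6  5  6  6  6  6  6
 5  5  6  5  5  6  6  7 11 16 15 13 12 10  9  8  7  6  7  6  6  6  6  5  5  5  5  6  5  6  5  6  6  6  6  6
 5  6  5  5  6  5  5  5  6  7  6  6  6  6  6  5  5  5  5  6  6  6  5  6  6  6  6  5  6  6  6  6  6  6  6  6
 5  5  6  5  5  5  5  5  5  5  5  5  5  6  5  6  6  6  6  5  6  6  6  6  6  6  6  6  6  6  6  6  5  6  6  6
 6  5  5  5  5  5  6  5  5  6  5  6  6  6  5  6  5  5  6  5  6  5  6  6  6  5  6  6  6  6  6  6  6  6  6  6
```

By projection the flange is flat to about 1°, with the foot at about (571,31). I finish the tip gently and then release.

```bash
python3 -m handwheel '[{"x":0.001,"y":0.0003,"z":-0.0003,"spin":0,"hand":0.012},{"x":0.002,"y":0.0006,"z":-0.0006,"spin":0,"hand":0.012},{"x":0.003,"y":0.001,"z":-0.001,"spin":0,"hand":0.012},{"x":0.003,"y":0.001,"z":-0.001,"spin":0,"hand":0.012},{"x":0.003,"y":0.001,"z":-0.001,"spin":0,"hand":0.012}]'
python3 -m handwheel '[{"x":0,"y":0,"z":0,"spin":0,"hand":0.024},{"x":0,"y":0,"z":0,"spin":0,"hand":0.028},{"x":0,"y":0,"z":0,"spin":0,"hand":0.034},{"x":0,"y":0,"z":0,"spin":0,"hand":0.042},{"x":0,"y":0,"z":0,"spin":0,"hand":0.05},{"x":0,"y":0,"z":0,"spin":0,"hand":0.06},{"x":0,"y":0,"z":0,"spin":0,"hand":0.06}]'; python3 m.py
```

```text
t: 11.1
eef_pos: [571.3, 34.0, 171.1]
tcp_rot: [-3.139, -0.001, -1.223]
ft_force: [0.3, 1.8, 9.5]
opening: 0.216
t: 11.68
eef_pos: [570.7, 33.8, 170.0]
tcp_rot: [3.141, -0.0, -1.223]
ft_force: [-0.5, 0.2, 0.5]
opening: 0.58m.py:10: RuntimeWarning: Mean of empty slice.
  v,u=np.nonzero(m); print("brass",len(u),u.mean().round(1),v.mean().round(1),u.min(),u.max(),v.min(),v.max()); print("white",out); return s,w
  ret = ret.dtype.type(ret / rcount)
Traceback (most recent call last):
  File "m.py", line 12, in <module>
    s,w=ms(); st=state(); print(st["eef_pos"].round(1),st["ft_force"].round(1),st["moment"].round(2),st["t"])
        ~~^^
  File "m.py", line 10, in ms
    v,u=np.nonzero(m); print("brass",len(u),u.mean().round(1),v.mean().round(1),u.min(),u.max(),v.min(),v.max()); print("white",out); return s,w
                                                                                ~~~~~^^
ValueError: zero-size array to reduction operation minimum which has no identity
```

It's released with no force. I lift clear and step aside for a look at the keyway.

```bash
python3 -m handwheel '[{"x":0,"y":0,"z":0.02,"spin":0,"hand":0.06},{"x":0,"y":0,"z":0.05,"spin":0,"hand":0.06},{"x":-0.01,"y":-0.03,"z":0.05,"spin":0,"hand":0.06},{"x":-0.02,"y":-0.07,"z":0.05,"spin":0,"hand":0.06},{"x":-0.03,"y":-0.11,"z":0.05,"spin":0,"hand":0.06},{"x":-0.04,"y":-0.15,"z":0.05,"spin":0,"hand":0.06},{"x":-0.05,"y":-0.19,"z":0.05,"spin":0,"hand":0.06},{"x":-0.05,"y":-0.23,"z":0.05,"spin":0,"hand":0.06},{"x":-0.05,"y":-0.25,"z":0.05,"spin":0,"hand":0.06},{"x":-0.05,"y":-0.25,"z":0.05,"spin":0,"hand":0.06},{"x":-0.05,"y":-0.25,"z":0.05,"spin":0,"hand":0.06}]'
python3 - <<'E'
from h import *
s=read_camera("scene");t=read_camera("top")
F=np.array([571,31.])
for n,c in(("s",s),("t",t)):
    for z in(3,113,129,151,188): print(n,z,proj(c,[*F,z]).round(1))
a=np.hstack([cv2.resize(c["img"][v:v+60,u:u+40],(400,600) ,interpolation=cv2.INTER_CUBIC) for c,u,v in((s,255,173),(t,252,180))])
cv2.imwrite("pics/up.png",a[:,:,::-1])
E
```

```text
t: 12.65
eef_pos: [520.4, -216.9, 219.8]
tcp_rot: [3.141, 0.0, -1.225]
ft_force: [0.3, 0.0, 0.2]
opening: 0.632
s 3 [273.6 217.5]
s 113 [272.7 201.5]
s 129 [272.5 198.9]
s 151 [272.3 195.4]
s 188 [272.  189.2]
t 3 [275.  201.8]
t 113 [273.9 191.7]
t 129 [273.7 190. ]
t 151 [273.5 187.8]
t 188 [273.  183.7]
```

View pics/up.png

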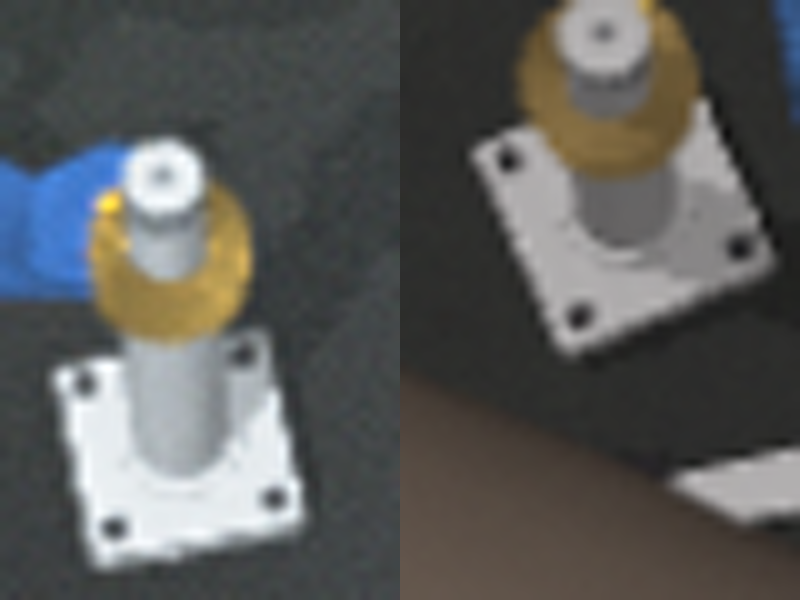

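The picture shows the spindle upright with the collar up on its key. The yellow mark is at scene px (265.8,193) and top px (276.5,180.5). Now I compute the angles.

```bash
python3 - <<'E'
from h import *
s=read_camera("scene");t=read_camera("top")
A,e=tri(s,(271.5,189.8),t,(272.2,183.2)); print("tip",A.round(1),e)
for n,c,p in(("s",s,(265.8,193)),("t",t,(276.4,180.6))):
    Y=plane(c,*p,151); d=Y-A; print(n,Y.round(1),np.hypot(*d[:2]),np.degrees(np.arctan2(d[1],d[0])))
print("Y",tri(s,(265.8,193),t,(276.4,180.6)))
# flange yaw from scene crop corners (left far, left near, right near, right far) on z=15
q=[plane(s,255+u/10,173+v/10,15) for u,v in((55,372),(95,562),(303,515),(265,330))]
for a,b in((0,1),(3,2),(0,3),(1,2)):
    d=q[b]-q[a];print(np.linalg.norm(d).round(1),np.degrees(np.arctan2(d[1],d[0])).round(1))
print(np.mean(q,0))
q=[plane(t,252+(u-400)/10,180+v/10,15) for u,v in((472,150),(565,350),(775,265))]
for a,b in((0,1),(1,2)):
    d=q[b]-q[a];print(np.linalg.norm(d).round(1),np.degrees(np.arctan2(d[1],d[0])).round(1))
print((q[0]+q[2])/2)
# collar centroid in scene
h=cv2.cvtColor(s["img"],cv2.COLOR_RGB2HSV);m=(h[...,0]>12)&(h[...,0]<28)&(h[...,1]>80);m[:185]=0;m[215:]=0;m[:,:258]=0;m[:,285:]=0
v,u=np.nonzero(m);print(u.min(),u.max(),v.min(),v.max(),"pred mid137",proj(s,[*A[:2],140]))
E
```

```text
tip [572.2  33.  188. ] 0.5091970352054249
s [590.1  26.2 151. ] 19.141027673020478 -20.75268719257809
t [589.2  22.4 151. ] 20.04564787204943 -31.932857613047048
Y (array([591.10302615,  22.51254164, 143.76262837]), np.float64(0.37855950185256637))
64.0 110.2
62.5 108.9
65.2 -159.3
63.8 -157.9
[571.88632784  36.14233185  15.        ]
63.0 -159.2
62.9 -71.4
[571.34649445  32.57543423  15.        ]
264 279 192 206 pred mid137 [271.90129065 197.76805986]
```

The key is at about -70° and the keyway at about -28°, so roughly 42° clockwise is needed. I go back over the axis with the jaws at -45°.

```bash
python3 -m handwheel '[{"x":0.01,"y":0.04,"z":0,"spin":1,"hand":0.064},{"x":0.02,"y":0.08,"z":0,"spin":2,"hand":0.064},{"x":0.03,"y":0.12,"z":0,"spin":3,"hand":0.064},{"x":0.04,"y":0.16,"z":0,"spin":4,"hand":0.064},{"x":0.045,"y":0.2,"z":0,"spin":5,"hand":0.064},{"x":0.051,"y":0.23,"z":0,"spin":5,"hand":0.064},{"x":0.051,"y":0.25,"z":0,"spin":5,"hand":0.064},{"x":0.051,"y":0.25,"z":0,"spin":5,"hand":0.064},{"x":0.051,"y":0.25,"z":0,"spin":5,"hand":0.064},{"x":0.051,"y":0.25,"z":0,"spin":5,"hand":0.064}]'
```

```text
t: 13.68
eef_pos: [571.5, 34.0, 220.1]
tcp_rot: [3.141, -0.0, -0.785]
ft_force: [0.4, -0.5, -0.6]
opening: 0.673
```

```bash
python3 -m handwheel '[{"x":0,"y":-0.0005,"z":-0.02,"spin":0,"hand":0.064},{"x":0,"y":-0.0005,"z":-0.04,"spin":0,"hand":0.064},{"x":0,"y":-0.0005,"z":-0.06,"spin":0,"hand":0.064},{"x":0,"y":-0.0005,"z":-0.075,"spin":0,"hand":0.064},{"x":0,"y":-0.0005,"z":-0.081,"spin":0,"hand":0.064},{"x":0,"y":-0.0005,"z":-0.081,"spin":0,"hand":0.055},{"x":0,"y":-0.0005,"z":-0.081,"spin":0,"hand":0.05},{"x":0,"y":-0.0005,"z":-0.081,"spin":0,"hand":0.047},{"x":0,"y":-0.0005,"z":-0.081,"spin":0,"hand":0.044},{"x":0,"y":-0.0005,"z":-0.081,"spin":0,"hand":0.041},{"x":0,"y":-0.0005,"z":-0.081,"spin":0,"hand":0.038},{"x":0,"y":-0.0005,"z":-0.081,"spin":0,"hand":0.035},{"x":0,"y":-0.0005,"z":-0.081,"spin":0,"hand":0.035},{"x":0,"y":-0.0005,"z":-0.081,"spin":0,"hand":0.035}]'
python3 -m handwheel '[{"x":0,"y":0,"z":-0.0003,"spin":-0.5,"hand":0.035},{"x":0,"y":0,"z":-0.0006,"spin":-1.2,"hand":0.035},{"x":0,"y":0,"z":-0.0006,"spin":-2,"hand":0.035},{"x":0,"y":0,"z":-0.0006,"spin":-3,"hand":0.035},{"x":0,"y":0,"z":-0.0006,"spin":-4,"hand":0.035},{"x":0,"y":0,"z":-0.0006,"spin":-4,"hand":0.035},{"x":0,"y":0,"z":-0.0006,"spin":-4,"hand":0.035}]'
```

```text
t: 14.85
eef_pos: [572.0, 33.4, 139.8]
tcp_rot: [-3.141, -0.001, -0.786]
ft_force: [-1.3, -0.0, 7.0]
opening: 0.459
t: 15.43
eef_pos: [571.9, 33.8, 139.4]
tcp_rot: [-3.14, -0.0, -1.136]
ft_force: [-1.9, 3.1, 9.7]
opening: 0.454
```

```bash
for i in 1 2 3; do python3 -m handwheel '[{"x":0,"y":0,"z":0,"spin":-0.4,"hand":0.035},{"x":0,"y":0,"z":0,"spin":-0.8,"hand":0.035},{"x":0,"y":0,"z":0,"spin":-0.8,"hand":0.035}]'; done; python3 -c "
from cell import state;s=state();print(s['ft_force'].round(1),s['moment'].round(3))"
```

```text
t: 15.68
eef_pos: [572.0, 33.8, 139.4]
tcp_rot: [-3.14, -0.0, -1.207]
ft_force: [-1.2, 2.9, 9.1]
opening: 0.454
t: 15.93
eef_pos: [571.9, 33.8, 139.3]
tcp_rot: [-3.14, -0.0, -1.277]
ft_force: [-1.4, 2.0, 6.9]
opening: 0.454
t: 16.18
eef_pos: [571.5, 33.7, 138.7]
tcp_rot: [-3.142, 0.0, -1.347]
ft_force: [-1.7, 1.2, 1.2]
opening: 0.451
[-1.7  1.2  1.2] [ 0.42   0.204 -0.021]
```

The force fell from 9 to 1 N after 32°, so the key is entering the keyway. I turn 3° more to centre it, then open.

```bash
python3 -m handwheel '[{"x":0,"y":0,"z":0,"spin":-0.3,"hand":0.035},{"x":0,"y":0,"z":0,"spin":-0.7,"hand":0.035},{"x":0,"y":0,"z":0,"spin":-0.7,"hand":0.035}]'
python3 -m handwheel '[{"x":0,"y":0,"z":0,"spin":0,"hand":0.044},{"x":0,"y":0,"z":0,"spin":0,"hand":0.047},{"x":0,"y":0,"z":0,"spin":0,"hand":0.05},{"x":0,"y":0,"z":0,"spin":0,"hand":0.054},{"x":0,"y":0,"z":0,"spin":0,"hand":0.06},{"x":0,"y":0,"z":0,"spin":0,"hand":0.064},{"x":0,"y":0,"z":0,"spin":0,"hand":0.064}]'
python3 -m handwheel '[{"x":0,"y":0,"z":0.02,"spin":0,"hand":0.064},{"x":0,"y":0,"z":0.05,"spin":0,"hand":0.064},{"x":0,"y":0,"z":0.08,"spin":0,"hand":0.064},{"x":0,"y":-0.03,"z":0.082,"spin":0,"hand":0.064},{"x":-0.01,"y":-0.07,"z":0.082,"spin":0,"hand":0.064},{"x":-0.02,"y":-0.11,"z":0.082,"spin":0,"hand":0.064},{"x":-0.03,"y":-0.15,"z":0.082,"spin":0,"hand":0.064},{"x":-0.04,"y":-0.19,"z":0.082,"spin":0,"hand":0.064},{"x":-0.05,"y":-0.22,"z":0.082,"spin":0,"hand":0.064},{"x":-0.05,"y":-0.25,"z":0.082,"spin":0,"hand":0.064},{"x":-0.05,"y":-0.25,"z":0.082,"spin":0,"hand":0.064}]'
cat > c.py <<'E'
from h import *
s=read_camera("scene");t=read_camera("top")
for n,c in(("s",s),("t",t)):
    h=cv2.cvtColor(c["img"],cv2.COLOR_RGB2HSV)
    p=proj(c,[572,33,135]).astype(int)
    m=(h[...,0]>12)&(h[...,0]<30)&(h[...,1]>80); w=(h[...,1]<45)&(h[...,2]>110)
    M=np.zeros_like(m);M[p[1]-20:p[1]+20,p[0]-14:p[0]+14]=1;m&=M
    v,u=np.nonzero(m); print(n,len(u),u.min(),u.max(),v.min(),v.max(),"pred bottom/top-centre for seat",proj(c,[572,33,113]).round(1),proj(c,[572,33,135]).round(1),"on key",proj(c,[572,33,129]).round(1),proj(c,[572,33,151]).round(1))
    y=m&(h[...,1]>150)&(h[...,2]>190); v,u=np.nonzero(y); print(" yellow",list(zip(u,v)))
    M[p[1]-20:p[1]+30,p[0]-14:p[0]+14]=1
    for r in range(p[1]-14,p[1]+26): print(r,''.join('B' if m[r,k] else('#' if w[r,k] else '.') for k in range(p[0]-16,p[0]+18)))
E
python3 c.py
```

```text
t: 16.43
eef_pos: [571.5, 33.6, 138.3]
tcp_rot: [3.141, 0.0, -1.407]
ft_force: [-1.5, 2.3, -1.3]
opening: 0.456
t: 17.02
eef_pos: [571.7, 33.3, 138.5]
tcp_rot: [-3.141, -0.0, -1.406]
ft_force: [0.1, 0.2, -0.3]
opening: 0.666
t: 17.93
eef_pos: [521.3, -221.2, 220.5]
tcp_rot: [-3.141, -0.001, -1.41]
ft_force: [0.0, 1.1, -0.6]
opening: 0.675
s 144 264 279 194 209 pred bottom/top-centre for seat [272.2 202.1] [272.  198.6] on key [272.1 199.5] [271.8 196. ]
 yellow []
184 ..................................
185 ..................................
186 ..................................
187 .............#####................
188 .............######...............
189 ............########..............
190 ............########..............
191 ............########..............
192 ............########..............
193 ............#######...............
194 ..........#.#######.BB............
195 ..........BB########BB............
196 ..........BB########BBBB..........
197 .........BBB########BBBB..........
198 .........BBB########BBBB..........
199 .........BBB########BBBB..........
200 ...
[... 1916 characters left out ...]
97 ....########BBBBBBBBBB.#######....
198 .....########.BBBBBBB..#######....
199 .....#########.........########...
200 ......########.........########...
201 ......########.........#########..
202 ......#########........#########..
203 .......########.......#######.....
204 .......##########...########....#.
205 ........#####################...#.
206 ........#########################.
207 .........######################...
208 .........###################......
209 ..........################........
210 ..........####.##########.........
211 ..........###..#######............
212 ...........##..####...............
213 ...........#######................
214 ............###...................
```

The brass outline's lower rim in the scene view moved from row 206 to 209, and 2.6 px is expected for 16 mm. I check with subpixel edges against the earlier picture, and check verticality.

```bash
python3 - <<'E'
from h import *
s=read_camera("scene");t=read_camera("top")
old=cv2.imread("pics/up.png")[:,:,::-1]
for n,c,u,v,off in(("s",s,255,173,0),("t",t,252,180,400)):
    o=cv2.resize(old[:,off:off+400],(40,60),interpolation=cv2.INTER_AREA).astype(float); w=c["img"][v:v+60,u:u+40].astype(float)
    sat=lambda I:(I[...,0]-I[...,2])   # brass: red-blue
    for nm,I in(("old",o),("new",w)):
        k=sat(I); cols=[]
        for x in range(14,20) if n=="s" else range(17,25):
            col=k[:,x]; pk=col[8:40].max(); r=8+np.where(col[8:40]>0.6*pk)[0].max()
            while col[r]>pk/2: r+=1
            cols.append(r-1+(col[r-1]-pk/2)/(col[r-1]-col[r]))
        print(n,nm,np.round(cols,2),np.mean(cols).round(2))
A,e=tri(s,(271.5,189.8),t,(272.2,183.2))
for c,p in((s,8),(t,8)):
    g=cv2.cvtColor(c["img"],cv2.COLOR_RGB2GRAY).astype(float); q=proj(c,A)
    y0,x0=int(q[1])-6,int(q[0])-6; b=g[y0:y0+11,x0:x0+13]; yy,xx=np.nonzero(b>170); print("tip face px",x0+xx.mean(),y0+yy.mean())
st=state();print(st["t"],st["ft_force"].round(1))
E
```

```text
s old [33.38 33.53 33.71 33.73 33.54 33.22] 33.52
s new [35.76 36.07 36.21 36.22 36.18 35.81] 36.04
t old [16.5  16.8  17.28 17.33 17.3  17.25 17.08 16.77] 17.04
t new [17.82 18.41 18.7  18.71 19.04 18.86 18.57 18.42] 18.57
tip face px 270.6 190.24444444444444
tip face px 272.0357142857143 183.21428571428572
18.1333 [-0.4 -0.6  0.5]
```

```bash
python3 -c "
from cell import job_done; print(job_done())"
```

```text
the job is handed in; nothing more can be done
None
```

The job is handed in: the spindle stands on its flange at about (572, 33) mm, and by my measurements the collar is down on the shoulder with the key in its keyway.

**How it went:** I gripped the threaded end and raised it to 44°. There was no room to stand it under the lamp, so with the flange's edge still on the mat I swung the tip towards the robot and dragged the edge clear. I then tipped it upright, eased it down and let go, with the collar still on the key. I gripped the collar and turned it 35° clockwise in all. The pressing force fell from 9 N to about 1 N at 32°, as the keyway found the key.

**Last checks:**
- **Collar drop:** its lower rim moved 2.5 px in the scene view (2.6 expected for the full 16 mm) and 1.5 px in the top view (1.7 expected). That is about 15 mm, so fully home within the noise, though both views read slightly low.
- **Upright:** the flange and tip positions agreed to about 1° when it was first stood up. After the collar dropped I only checked that the tip was still in the same place to about 1 px.
- **Robot clear:** the gripper is open, about 250 mm away, with no contact force. The clock read 18 s of the 67 s allowed.

**Disagreed or not checked:** the two views put the keyway 38° to 50° from the key, but it dropped in after only 32°. I saw no sign of contact with the lamp or the other bench items, but I did not re-measure them.

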